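Hold the magnifier over the headshell

ROBOT

A 6-joint arm with a two-finger parallel gripper is mounted at the origin on the work surface. World frame = base frame: x ahead of the robot, y to its left, z up, the work surface at z = 0. Lengths are in m, angles in rad, forces in N, time in s.
With the tool pointing down it reaches from about 0.4 to 0.925 m from the base axis. Payload 3.4 kg.
Tool frame: the origin (TCP) lies at the very end of the fingers, on their centre line; the grasp point (between the pads) lies 19 mm behind it; z points along the fingers, y is the line along which they close (so a half turn about z gives the same grasp; the last joint's range is limited). The gripper opens to 85 mm and grips with 20 to 120 N. Pads are 22 mm wide; open, the fingers measure 114 mm over their backs; the gripper's body (76 mm by 85 mm) begins 54 mm behind the grasp point. The pads swing forward as they close: fully open they stand 13 mm farther back than shut.
Start: joints at [1.196, 0.307, 1.506, -0, 1.328, -0.073], TCP at [0.17, 0.549, 0.231] pointing down, gripper open.
Joint ranges: [-3.12, 3.12], [-1.05, 2.28], [0.14, 2.33], [-1.42, 4.57], [0.1, 2.73], [-2.68, 2.68]. Speed limits (rad/s): [2.57, 2.57, 3.14, 3.14, 3.14, 3.14].

INTERFACE

Orientations are given as a rotation vector (axis times angle).
In Python, from station import manip, imaging, finder gives the robot as it stands. The module is installed in compiled form; this text tells all that it offers.
- The arm moves only by the tool play_rows, never from a script. Its argument "motion" is a list of rows, each an object of numbers: "jaw": the gripper's target within -1 to 1 (fully open at 1, half-way at 0, shut at -1); "x", "y", "z": the shift along the world's x, y, z in mm; "roll": the turn about the world's z in degrees. In form: [{"jaw": .., "x": .., "y": .., "z": .., "roll": ..}, ...]. A call has exactly 5 rows; each row shifts and turns the commanded pose from where the row before left it; what a row does not reach is not made up. A row lasts 1/10 s, in which the tool goes at most 50 mm and 8.59 degrees, less where a joint would pass 70% of its speed; a pose out of reach is approached as far as the arm can. A call with a gripper value outside its range is refused whole. The fingers move at their own pace and stop on an object; "newtons" is the grip in N (left out, the last holds). Time passes only in rows, so rows that do not move let the fingers close, or fill a call up. It gives the time, the measured TCP pose, the force, the opening and the grip force at its end, in the units of the state.
- manip.sense(): the state, without advancing time (a new reading comes with each control period).
- imaging.camera(name): name is "side" or "top"; returns the picture (400x640x3 uint8, red, green, blue); there is no depth.
- imaging.calibration(name): a dict with "K" (3x3 intrinsics, pixels), "dist_coeffs" ([k1, k2, p1, p2, k3] as OpenCV has them; the pictures are not rectified), "world_from_camera" (4x4, takes a point from camera to world coordinates). Camera axes: x right, y down, z forward; pixel columns grow to the right and rows downward; lengths in m; the calibration is good to about 2 mm. A picture is of the moment at which its call begins. calibration takes no time and is no camera call.
- manip.sign_off(): hands the job in; it is judged then, once.
Trained networks look in the newest picture that a camera, given by its name, has taken for a name from the list of things; names that differ only in an ending like _2 or _b are one class to them, and where a whole thing is asked for, a point or a joint stands for the part that bears it (a point fixed in the world has none). Each returns a list of dicts, best first, with "conf" (0 to 1); they miss things now and then, are a little off and sometimes report something else, mostly with a low value. They report only what shows in the picture. A call takes as long as a camera call. They do not tell look-alikes from the thing itself.
- finder.outline_of(label, camera): "pixels" (400x640 bool, what is visible of it) and "rect" ([centre column, centre row, width, height] in pixels, round what is visible of it).
The state is a dict: "time_s": time; "joint_positions": joint angles; "qd": joint speeds; "effort": joint torques, N m; "ee_pos": TCP position; "tool_rot": TCP orientation; "force": force on the tool from outside, world axes, zero at the start; "ft_torque": the same for the moment, N m; "opening": opening from 0.0 (shut) to 1.0 (fully open); "gripper_force": force on a finger pad.
Only numpy, scipy, OpenCV 4.12 (cv2) and the standard library are available. Lean on these libraries where they do the work, as an engineer would, in place of code of your own. Each camera call takes 0.05 s, during which the arm holds its last target. There are 200 camera calls.

TASK

Draw the hand magnifier (round lens) up out of its stand, lean it over until the lens lies at least halfway from standing upright to lying flat, and hold it with the middle of the lens straight above the stylus of the upturned headshell on the cork pad, about 10 cm higher than the stylus. Do not touch the headshell, and leave the rectangular mirror in its stand and the other things on the bench alone. Finish while holding it there still in the gripper; do not put it down.

Things in the scene. Friction and masses are not known exactly. Their poses are not given: they have to be found in the camera images.
- magnifier: Hand magnifier, loose, about 90 g, 154 mm long in all, kept lens down and handle up. Origin at the lowest point of the lens rim, z along the handle (up when stored), x normal to the lens, y across the lens in its plane. Round lens with steel rim, 72 mm across, 7 mm thick, centre at z 36 mm; steel neck 12 mm across from z 70 to 84 mm; straight black square handle 18 x 18 mm (sides parallel to x and y) from z 82 to 154 mm. It may lean up to about 6 degrees in its slot.
- lens_center (a point): Middle of the magnifier's lens, 36 mm above its origin along z.
- magnifier_grip (a point): Point on the axis of the magnifier's handle, 121 mm from its origin along z (85 mm from the lens centre), a good place to grip.
- lens_stand: Fixed grey block, 50 mm (x) by 100 mm (y) by 38 mm high, origin at the centre of its underside, z up. Slot in its top 10 mm wide (x), 76 mm long (y), 30 mm deep (floor 8 mm above the bench), in which the magnifier stands; its x and y axes are about those of the magnifier.
- mirror_stand: A second fixed block just like it, holding the rectangular mirror. The two stands and the pad swap places from start to start.
- mirror: Bystander: hand mirror, loose, with the same handle as the magnifier and of the same length (154 mm, top 162 mm above the bench), but a rectangular steel head 50 mm wide, 70 mm high, 7 mm thick. Origin at the middle of the head's lower edge, z along the handle. Leave it in its stand.
- pad: Fixed cork pad 100 x 80 x 8 mm lying on the bench, origin at the centre of its underside.
- headshell: Small record-player headshell (aluminium plate 46 x 20 x 4 mm, 30 g) lying loose upside down on the pad with a black cartridge on top; 65 mm long and 23 mm high in all. Origin at the centre of its underside, z up, x along it, towards the round connector. Not to be touched.
- stylus (a point): Top of the white stylus block on the upturned headshell, 21 mm above its underside, 15 mm from its origin towards the end away from the connector; about 29 mm above the bench.
- oil: Bystander: small amber bottle, 40 mm across, 85 mm high, origin under its centre.
- dish: Bystander: small steel bowl, 70 mm across, 22 mm high, origin under its centre.
- driver: Bystander: screwdriver 150 mm long lying on the bench.
Not all that is in view belongs to the job. Leave any blue or pink look-alike of the magnifier alone. What is shaped like the lens_stand but pink is not meant.

How it is judged:
On the way:
1. The magnifier is drawn clear of its stand by the gripper (z of magnifier in the frame of lens_stand above 0.043 m and contact force between the fingers and magnifier above 1 N and contact force between magnifier and lens_stand below 0.05 N), for 0.1 s.
At the end, for the whole second after the job is handed in: Gripper holds the magnifier still, touching nothing else: lens at least 35 degrees from upright (normal within 55 degrees of vertical), its centre within 30 mm horizontally of the stylus and 60 to 140 mm above it (89 to 169 mm above the bench); mirror still in its stand ((angle between magnifier's own x axis and vertical below 0.96 rad or angle between magnifier's own x axis and vertical above 2.18 rad) and horizontal distance between lens_center and stylus below 0.03 m and z of lens_center in the frame of pad between 0.089 and 0.169 m and contact force between the fingers and magnifier above 1 N and contact force between magnifier and lens_stand below 0.05 N and contact force between magnifier and mirror_stand below 0.05 N and contact force between magnifier and pad below 0.05 N and contact force between magnifier and headshell below 0.05 N and contact force between magnifier and mirror below 0.05 N and contact force between magnifier and oil below 0.05 N and contact force between magnifier and dish below 0.05 N and contact force between magnifier and driver below 0.05 N and linear speed of magnifier below 0.03 m/s and angular speed of magnifier below 0.2 rad/s and z of mirror in the frame of mirror_stand below 0.02 m); the arm keeps its last pose, push and grip.
It fails at once if The headshell is touched or shifted (contact force between any of magnifier, the fingers, the arm and headshell above 0.3 N or distance of headshell from where it was at the start of the episode above 0.01 m).
It fails at once if The mirror or another bystander is disturbed (distance of any of mirror, oil, dish, driver from where it was at the start of the episode above 0.02 m).
It also fails if it takes over 42 s, if anything falls off the work surface, if the arm or the gripper's body presses on something with over 40 N, if the wrist force passes 120 N, or if a joint passes its speed limit or range.

## Working session

There is one attempt and no reset: what is moved stays moved. The work goes in short steps, Python scripts to look and compute and a tool call to move; the robot and the scene stay as the last step left them, time stands still between calls to the robot, and variables do not carry over. Pictures are saved under pics/ and viewed, at most 10 in all, crops included, and the job is handed in when it is done.

Besides the shell and the picture viewer there is one more tool, called after "Emit:" as name(argument=value, ...) on one line, values as JSON. play_rows: Moves the arm, as the interface text tells. Its arguments: {"type":"object","properties":{"motion":{"type":"array","items":{"type":"object","properties":{"jaw":{"type":"number"},"x":{"type":"number"},"y":{"type":"number"},"z":{"type":"number"},"roll":{"type":"number"}}}},"newtons":{"type":"number"}},"required":["motion"]}

```bash
mkdir -p pics
python3 - <<'E'
from station import manip, imaging, finder
import cv2, numpy as np
for c in ["top","side"]:
    im=imaging.camera(c); cv2.imwrite(f"pics/{c}0.png",im[:,:,::-1]); 
    k=imaging.calibration(c); print(c,np.round(k["K"],1).tolist(),k["dist_coeffs"],np.round(k["world_from_camera"],3).tolist())
    for l in ["magnifier","mirror","lens_stand","headshell","stylus","pad","oil","dish","driver"]:
        for d in finder.outline_of(l,c)[:3]: print(l,round(d["conf"],2),np.round(d["rect"]).tolist())
s=manip.sense();print(s["time_s"],s["ee_pos"],s["tool_rot"])
E
```

```text
top [[367.0, 0.0, 317.2], [0.0, 367.0, 200.2], [0.0, 0.0, 1.0]] [0.00338014 0.         0.         0.         0.        ] [[0.009, -0.995, 0.101, 0.533], [-1.0, -0.007, 0.015, -0.077], [-0.014, -0.101, -0.995, 0.941], [0.0, 0.0, 0.0, 1.0]]
magnifier 0.82 [432.0, 277.0, 34.0, 14.0]
magnifier 0.68 [388.0, 222.0, 30.0, 14.0]
magnifier 0.65 [361.0, 266.0, 16.0, 28.0]
mirror 0.45 [298.0, 218.0, 24.0, 15.0]
lens_stand 0.85 [387.0, 220.0, 43.0, 35.0]
lens_stand 0.77 [452.0, 206.0, 50.0, 44.0]
headshell 0.54 [212.0, 214.0, 14.0, 23.0]
stylus 0.71 [210.0, 215.0, 10.0, 22.0]
pad 0.82 [206.0, 213.0, 41.0, 41.0]
dish 0.98 [330.0, 141.0, 23.0, 28.0]
dish 0.35 [390.0, 219.0, 27.0, 11.0]
driver 0.54 [416.0, 157.0, 22.0, 50.0]
side [[422.9, 0.0, 315.2], [0.0, 422.9, 204.6], [0.0, 0.0, 1.0]] [-0.0813554  0.         0.         0.         0.       ] [[-0.921, -0.176, 0.346, 0.278], [-0.388, 0.469, -0.794, 0.699], [-0.022, -0.866, -0.5, 0.564], [0.0, 0.0, 0.0, 1.0]]
magnifier 0.69 [411.0, 169.0, 13.0, 50.0]
magnifier 0.64 [353.0, 173.0, 22.0, 52.0]
magnifier 0.59 [390.0, 195.0, 25.0, 60.0]
mirror 0.75 [320.0, 215.0, 11.0, 58.0]
lens_stand 0.8 [356.0, 200.0, 47.0, 34.0]
lens_stand 0.58 [360.0, 168.0, 38.0, 20.0]
lens_stand 0.42 [304.0, 174.0, 22.0, 15.0]
headshell 0.56 [267.0, 310.0, 35.0, 18.0]
stylus 0.83 [269.0, 309.0, 29.0, 14.0]
pad 0.63 [265.0, 321.0, 73.0, 50.0]
pad 0.26 [267.0, 310.0, 34.0, 19.0]
oil 0.69 [200.0, 256.0, 19.0, 39.0]
oil 0.23 [354.0, 173.0, 23.0, 54.0]
dish 0.79 [263.0, 211.0, 26.0, 15.0]
driver 0.5 [305.0, 176.0, 22.0, 16.0]
1.0 [0.17039097 0.54916365 0.23130316] [-4.70683022e-01 -3.10613198e+00  2.83613643e-05]
```

View pics/top0.png

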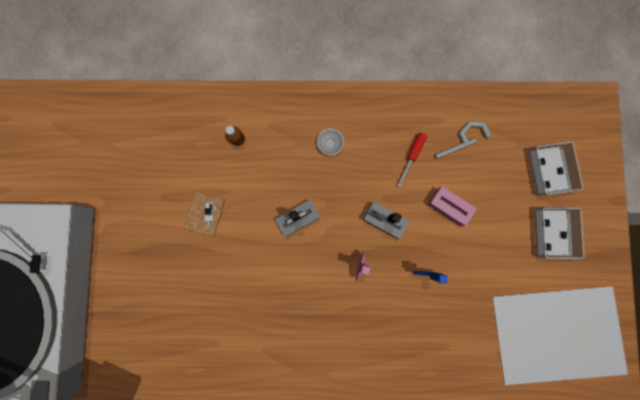

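View pics/side0.png

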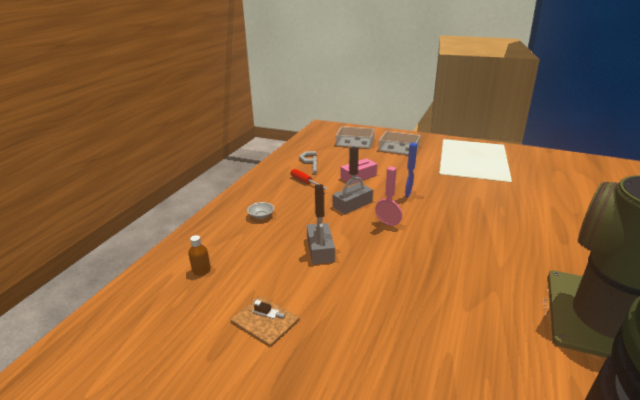

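Run:
```python
import cv2, numpy as np
s=cv2.imread("pics/side0.png");t=cv2.imread("pics/top0.png")
a=cv2.resize(s[140:270,290:390],None,fx=4.5,fy=4.5,interpolation=cv2.INTER_CUBIC)
b=cv2.resize(t[190:250,270:415],(400,166),interpolation=cv2.INTER_CUBIC)
c=cv2.resize(t[185:245,180:240],(340,340),interpolation=cv2.INTER_CUBIC)
o=np.zeros((590,800,3),np.uint8);o[:585,:450]=a
b=cv2.resize(b,(345,143));o[:143,452:797]=b;o[200:540,455:795]=c
cv2.imwrite("pics/crop.png",o)
```

```text
(no output)
```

View pics/crop.png

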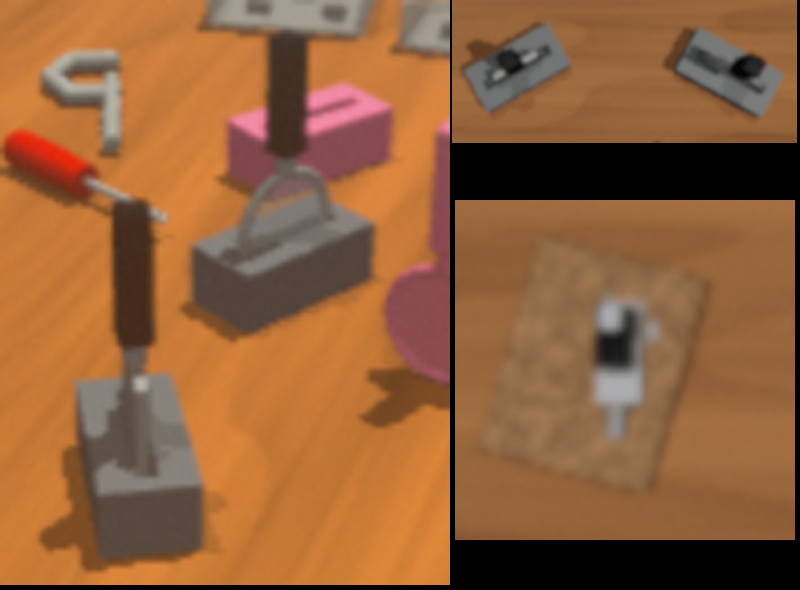

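```bash
cat > h.py <<'E'
from station import manip, imaging, finder
import cv2, numpy as np
from scipy.optimize import minimize
from scipy.spatial.transform import Rotation as R
C={c:imaging.calibration(c) for c in ("top","side")}
def proj(P,c):
    k=C[c]; M=np.linalg.inv(k["world_from_camera"])
    return cv2.projectPoints(np.float64(P).reshape(-1,3),cv2.Rodrigues(M[:3,:3])[0],M[:3,3],np.array(k["K"]),np.array(k["dist_coeffs"]))[0].reshape(-1,2)
def ray(uv,c,z):
    k=C[c];W=np.array(k["world_from_camera"])
    p=cv2.undistortPoints(np.float64(uv).reshape(-1,1,2),np.array(k["K"]),np.array(k["dist_coeffs"])).reshape(-1,2)
    d=np.c_[p,np.ones(len(p))]@W[:3,:3].T
    return W[:3,3]+d*((z-W[2,3])/d[:,2])[:,None]
def box(lx,ly,z0,z1): return np.array([[a*lx/2,b*ly/2,z] for a in(-1,1) for b in(-1,1) for z in(z0,z1)])
S=8
def sil(P,c,shape=(400,640)):
    m=np.zeros(shape,np.uint8); h=cv2.convexHull(np.float32(proj(P,c)))
    cv2.fillConvexPoly(m,np.int32(np.round(h*256)),255,cv2.LINE_AA,8); return m/255.
def fit(pts,masks,x0,steps):
    f=lambda x:sum(np.abs(sil(pts(x),c)-m).sum()/m.sum() for c,m in masks.items())
    sim=np.vstack([x0]+[np.array(x0)+np.eye(len(x0))[i]*steps[i] for i in range(len(x0))])
    r=minimize(f,x0,method="Nelder-Mead",options=dict(initial_simplex=sim,maxiter=300,xatol=1e-4,fatol=1e-4)); return r.x,r.fun
def hull(m):
    o=np.zeros(m.shape,np.uint8);p=np.argwhere(m)[:,::-1].astype(np.int32)
    cv2.fillConvexPoly(o,cv2.convexHull(p),1);return o.astype(float)
def pick(l,c,uv):
    ds=finder.outline_of(l,c); return min(ds,key=lambda d:np.hypot(d["rect"][0]-uv[0],d["rect"][1]-uv[1]))["pixels"]
E
python3 - <<'E'
from h import *
ims={c:imaging.camera(c) for c in C}
def stand(a,b):
    m={"top":hull(pick("lens_stand","top",a)),"side":hull(pick("lens_stand","side",b))}
    p=ray([a],"top",.02)[0]; best=None
    for y in (-.6,.6):
        r=fit(lambda x:box(.05,.1,0,.038)@R.from_euler("z",x[2]).as_matrix().T+[x[0],x[1],0],m,[p[0],p[1],y],[.01,.01,.3])
        if best is None or r[1]<best[1]: best=r
    return best
st=stand((386,220),(355,198)); print("stand",st)
try: print("mstand",stand((297,218),(320,243)))
except Exception as e: print(e)
def dark(c,u0,u1,v0,v1):
    m=np.zeros((400,640)); g=ims[c].max(2)<70; m[v0:v1,u0:u1]=g[v0:v1,u0:u1]; return hull(m>0)
def handle(x,yaw): # x,y at z .129, lean a,b
    Q=R.from_euler("z",yaw)*R.from_euler("xy",x[2:4]); return box(.018,.018,-.039,.033)@Q.as_matrix().T+[x[0],x[1],.129]
yaw=st[0][2]
M={"top":dark("top",384,405,208,232),"side":dark("side",340,366,143,178)}
print({c:(m.sum(),np.argwhere(m).min(0),np.argwhere(m).max(0)) for c,m in M.items()})
print("handle",fit(lambda x:handle(x,yaw),M,[*st[0][:2],0,0],[.01,.01,.08,.08]))
# pad, headshell, others
for l,z in [("pad",.008),("headshell",.02),("stylus",.02),("oil",.04),("dish",.02),("driver",.01)]:
    d=finder.outline_of(l,"top")
    if d: 
        p=np.argwhere(d[0]["pixels"])[:,::-1]; q=ray(p,"top",z)[:,:2].astype(np.float32); print(l,d[0]["conf"],cv2.minAreaRect(q))
for c,u in (("top",(361,266)),):print("pink",ray([u],c,.08), "blue",ray([(432,277)],c,.08))
im=ims["top"][190:240,185:235].copy(); cv2.imwrite("pics/pad.png",cv2.resize(im,(600,600),interpolation=cv2.INTER_NEAREST)[:,:,::-1])
E
```

```text
stand (array([ 0.57615843, -0.23457363, -0.49670828]), np.float64(0.24239134134102797))
mstand (array([ 9.56023078, -9.94663769,  5.60751791]), np.float64(2.0))
{'top': (np.float64(167.0), array([213, 385]), array([228, 400])), 'side': (np.float64(163.0), array([149, 350]), array([174, 356]))}
handle (array([ 0.57425806, -0.23370354, -0.02440028, -0.05924445]), np.float64(1.2443694350742758))
pad 0.56 ((0.5885562896728516, 0.22460836172103882), (0.08238812536001205, 0.10158389806747437), 76.44285583496094)
headshell 0.57 ((0.5880025625228882, 0.20824165642261505), (0.05824939161539078, 0.022814173251390457), 2.279637575149536)
stylus 0.73 ((0.5879627466201782, 0.2082432061433792), (0.05832898989319801, 0.022807873785495758), 2.279637575149536)
oil 0.6 ((0.7849901914596558, 0.14396978914737701), (0.05669216066598892, 0.0338561125099659), 45.55564498901367)
dish 0.6 ((0.7787297964096069, -0.0931340903043747), (0.0628281682729721, 0.06402692198753357), 0.31619352102279663)
driver 0.71 ((0.7379261255264282, -0.30476561188697815), (0.02553972229361534, 0.1444983035326004), 64.87056732177734)
pink [[ 0.46777351 -0.16643547  0.08      ]] blue [[ 0.44447442 -0.32917716  0.08      ]]
```

View pics/pad.png

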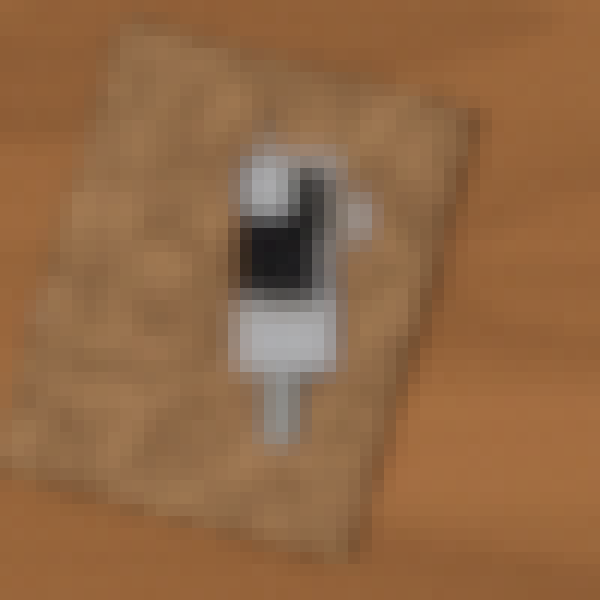

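Run:
```python
from h import *
print("stylus",ray([(206.7,204.7)],"top",.029))
o=np.zeros((600,800,3),np.uint8)
st=box(.05,.1,0,.038)@R.from_euler("z",-.497).as_matrix().T+[.5762,-.2346,0]
for c,(u,v,w,h),sc,x in (("top",(362,198,50,46),8,0),("side",(330,140,50,74),8,400)):
    im=cv2.cvtColor(imaging.camera(c),cv2.COLOR_RGB2BGR)[v:v+h,u:u+w]
    im=cv2.resize(im,None,fx=sc,fy=sc,interpolation=cv2.INTER_NEAREST)
    for p in (proj(st,c)+.5-[u,v])*sc: cv2.circle(im,tuple(int(a) for a in p),3,(0,255,0),-1)
    for z,col in ((.009,(255,0,0)),(.09,(0,0,255)),(.162,(0,255,255))):
        p=(proj([[.5762,-.2346,z]],c)[0]+.5-[u,v])*sc; cv2.circle(im,tuple(int(a) for a in p),3,col,-1)
    o[:im.shape[0],x:x+im.shape[1]]=im
cv2.imwrite("pics/c2.png",o)
```

```text
stylus [[0.61166927 0.21345224 0.029     ]]
```

View pics/c2.png

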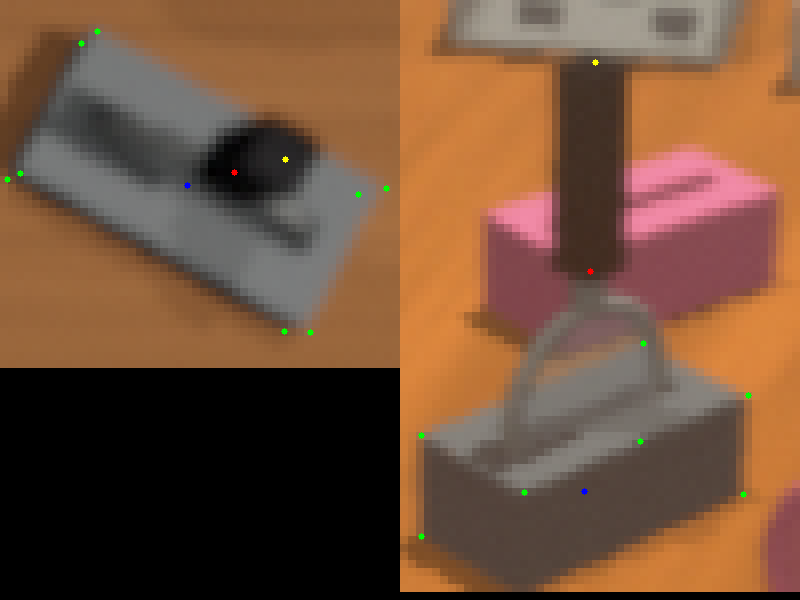

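The side image shows four candidates:
- Pink look-alike at top (361,266).
- Blue look-alike at top (432,277).
- Grey stand with a rectangular head at top (297,218), side (320,225): this is the mirror.
- Grey stand with a round steel rim at top (386,220), side (354,180): this is the magnifier. The close crop confirms the round rim and black handle.

The stylus is at top pixel (206.7,204.7).

Emit:
play_rows(motion=[{"jaw": 1,"x": 40,"y": -28,"z": 5,"roll": 0},{"jaw": 1,"x": 40,"y": -28,"z": 5,"roll": 0},{"jaw": 1,"x": 40,"y": -28,"z": 5,"roll": 0},{"jaw": 1,"x": 40,"y": -28,"z": 5,"roll": 0},{"jaw": 1,"x": 40,"y": -28,"z": 0,"roll": 0}])

```text
time_s: 2.2
ee_pos: [0.3721, 0.4084, 0.2523]
tool_rot: [0.47, 3.105, 0.003]
force: [-0.2, 1.1, 0.3]
opening: 0.999
gripper_force: 0.0
```

Emit:
play_rows(motion=[{"jaw": 1,"x": 32,"y": -38,"z": 0,"roll": 0},{"jaw": 1,"x": 32,"y": -38,"z": 0,"roll": 0},{"jaw": 1,"x": 32,"y": -38,"z": 0,"roll": 0},{"jaw": 1,"x": 32,"y": -38,"z": 0,"roll": 0},{"jaw": 1,"x": 32,"y": -38,"z": 0,"roll": 0}])

```text
time_s: 2.7
ee_pos: [0.5315, 0.2175, 0.2515]
tool_rot: [0.471, 3.106, 0.001]
force: [1.8, 1.0, -0.1]
opening: 0.996
gripper_force: 0.0
```

Emit:
play_rows(motion=[{"jaw": 1,"x": 10,"y": -48,"z": 0,"roll": 0},{"jaw": 1,"x": 10,"y": -48,"z": 0,"roll": 0},{"jaw": 1,"x": 10,"y": -48,"z": 0,"roll": 0},{"jaw": 1,"x": 10,"y": -48,"z": 0,"roll": 0},{"jaw": 1,"x": 10,"y": -48,"z": 0,"roll": 0}])

```text
time_s: 3.2
ee_pos: [0.5805, -0.0228, 0.2514]
tool_rot: [0.471, 3.106, 0.0]
force: [0.1, 0.5, -0.8]
opening: 1.004
gripper_force: 0.0
```

Emit:
play_rows(motion=[{"jaw": 1,"x": 0,"y": -42,"z": 0,"roll": -4},{"jaw": 1,"x": 0,"y": -42,"z": 0,"roll": -4},{"jaw": 1,"x": 0,"y": -42,"z": 0,"roll": -3.3},{"jaw": 1,"x": 0,"y": -42,"z": 0,"roll": 0},{"jaw": 1,"x": 0,"y": -42,"z": 0,"roll": 0}])

```text
time_s: 3.7
ee_pos: [0.5802, -0.2326, 0.2513]
tool_rot: [0.774, 3.044, 0.0]
force: [0.6, -0.3, -0.7]
opening: 0.996
gripper_force: 0.0
```

Emit:
play_rows(motion=[{"jaw": 1,"x": -4,"y": 0,"z": -25,"roll": 0},{"jaw": 1,"x": 0,"y": 0,"z": -30,"roll": 0},{"jaw": 1,"x": 0,"y": 0,"z": -30,"roll": 0},{"jaw": 1,"x": 0,"y": 0,"z": -30,"roll": 0},{"jaw": 1,"x": 0,"y": 0,"z": -26,"roll": 0}])

```text
time_s: 4.2
ee_pos: [0.5759, -0.2308, 0.1088]
tool_rot: [-0.774, -3.044, -0.0]
force: [0.3, -0.4, 0.2]
opening: 1.002
gripper_force: 0.0
```

Emit:
play_rows(motion=[{"jaw": -1,"x": 0,"y": 0,"z": 0,"roll": 0},{"jaw": -1,"x": 0,"y": 0,"z": 0,"roll": 0},{"jaw": -1,"x": 0,"y": 0,"z": 0,"roll": 0},{"jaw": -1,"x": 0,"y": 0,"z": 0,"roll": 0},{"jaw": -1,"x": 0,"y": 0,"z": 0,"roll": 0}], newtons=30)

```text
time_s: 4.7
ee_pos: [0.5774, -0.2314, 0.1121]
tool_rot: [0.773, 3.042, -0.001]
force: [-0.6, 0.3, 2.6]
opening: 0.207
gripper_force: 30.2
```

Emit:
play_rows(motion=[{"jaw": -1,"x": 0,"y": 0,"z": 0,"roll": 0},{"jaw": -1,"x": 0,"y": 0,"z": 0,"roll": 0},{"jaw": -1,"x": 0,"y": 0,"z": 0,"roll": 0},{"jaw": -1,"x": 0,"y": 0,"z": 0,"roll": 0},{"jaw": -1,"x": 0,"y": 0,"z": 0,"roll": 0}])

```text
time_s: 5.2
ee_pos: [0.5775, -0.2313, 0.112]
tool_rot: [0.773, 3.042, -0.001]
force: [0.1, 0.5, 6.5]
opening: 0.207
gripper_force: 30.5
```

Run:
```python
from h import *
im=imaging.camera("side")[100:240,280:440]
cv2.imwrite("pics/g1.png",cv2.resize(im,None,fx=4,fy=4,interpolation=cv2.INTER_CUBIC)[:,:,::-1])
```

```text
(no output)
```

View pics/g1.png

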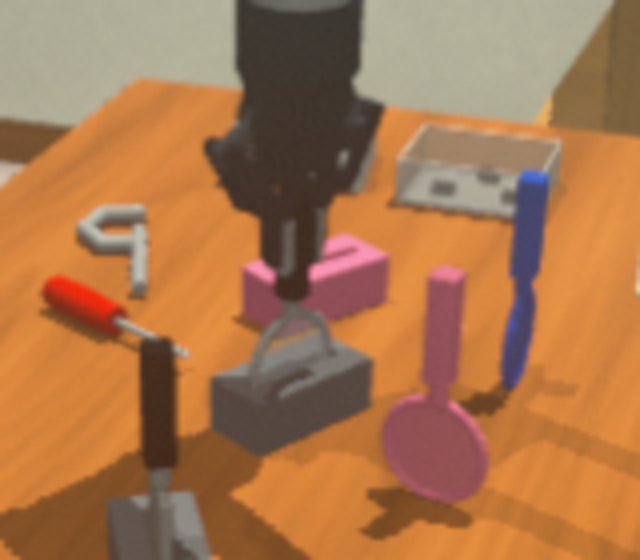

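Emit:
play_rows(motion=[{"jaw": -1,"x": 0,"y": 0,"z": 8,"roll": 0},{"jaw": -1,"x": 0,"y": 0,"z": 12,"roll": 0},{"jaw": -1,"x": 0,"y": 0,"z": 12,"roll": 0},{"jaw": -1,"x": 0,"y": 0,"z": 12,"roll": 0},{"jaw": -1,"x": 0,"y": 0,"z": 8,"roll": 0}])

```text
time_s: 5.75
ee_pos: [0.5767, -0.2309, 0.164]
tool_rot: [0.774, 3.043, -0.0]
force: [0.7, 0.2, -0.4]
opening: 0.206
gripper_force: 29.7
```

Emit:
play_rows(motion=[{"jaw": -1,"x": 0,"y": 0,"z": 0,"roll": 0},{"jaw": -1,"x": 0,"y": 0,"z": 0,"roll": 0},{"jaw": -1,"x": -13.2,"y": 7.2,"z": 0,"roll": 0},{"jaw": -1,"x": -13.2,"y": 7.2,"z": 0,"roll": 0},{"jaw": -1,"x": -13.2,"y": 7.1,"z": 0,"roll": 0}])

```text
time_s: 6.25
ee_pos: [0.5357, -0.2088, 0.1613]
tool_rot: [-0.774, -3.043, -0.001]
force: [-0.6, 0.4, -0.3]
opening: 0.204
gripper_force: 29.8
```

Run:
```python
from h import *
im=imaging.camera("side")[100:240,280:440]
cv2.imwrite("pics/g2.png",cv2.resize(im,None,fx=4,fy=4,interpolation=cv2.INTER_CUBIC)[:,:,::-1])
```

```text
(no output)
```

View pics/g2.png

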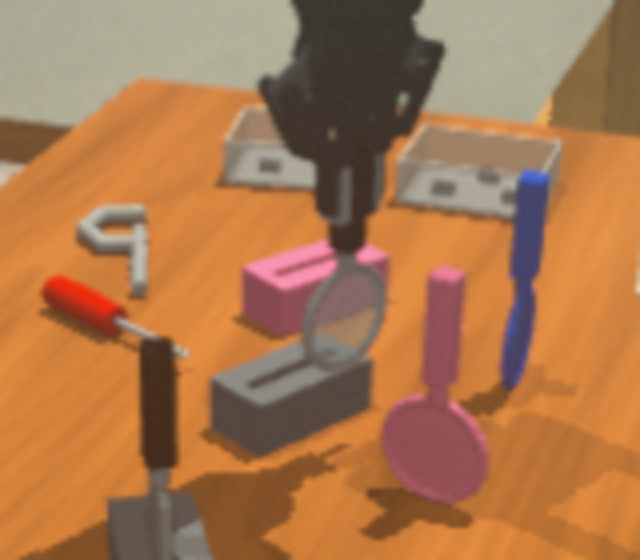

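Emit:
play_rows(motion=[{"jaw": -1,"x": 0,"y": 0,"z": -14,"roll": 0},{"jaw": -1,"x": 0,"y": 0,"z": -14,"roll": 0},{"jaw": -1,"x": 0,"y": 0,"z": -14,"roll": 0},{"jaw": -1,"x": 8.8,"y": -4.8,"z": 0,"roll": 0},{"jaw": -1,"x": 8.8,"y": -4.8,"z": 0,"roll": 0}])

```text
time_s: 6.8
ee_pos: [0.5548, -0.2192, 0.1199]
tool_rot: [-0.774, -3.043, -0.0]
force: [-1.9, 0.1, -1.4]
opening: 0.206
gripper_force: 29.7
```

Emit:
play_rows(motion=[{"jaw": -1,"x": 7.5,"y": -4.1,"z": -0.5,"roll": 0},{"jaw": -1,"x": 7.5,"y": -4.1,"z": -0.5,"roll": 0},{"jaw": -1,"x": 7.5,"y": -4.1,"z": -2,"roll": 0},{"jaw": -1,"x": 7.5,"y": -4.1,"z": -2,"roll": 0},{"jaw": -1,"x": 7,"y": -3.8,"z": -3.5,"roll": 0}])

```text
time_s: 7.3
ee_pos: [0.5924, -0.2397, 0.1121]
tool_rot: [0.774, 3.044, -0.0]
force: [-2.3, 0.7, 1.9]
opening: 0.205
gripper_force: 29.9
```

Run:
```python
from h import *
im=imaging.camera("side")[100:240,280:440]
cv2.imwrite("pics/g3.png",cv2.resize(im,None,fx=4,fy=4,interpolation=cv2.INTER_CUBIC)[:,:,::-1])
```

```text
(no output)
```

View pics/g3.png

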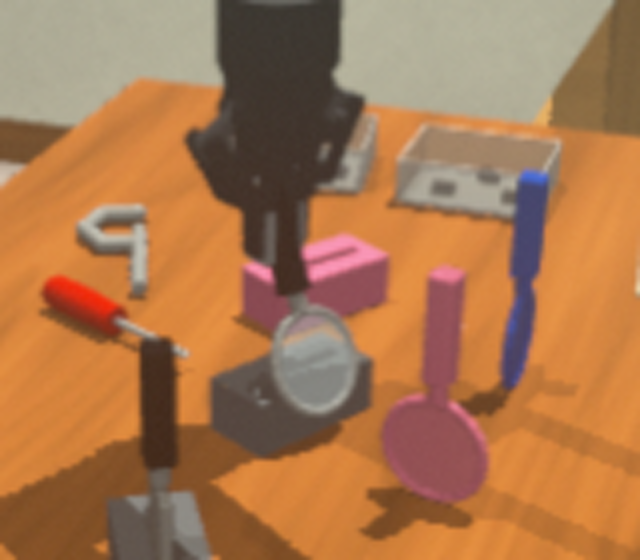

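Emit:
play_rows(motion=[{"jaw": -1,"x": 6.6,"y": -3.6,"z": -4.5,"roll": 0},{"jaw": -1,"x": 6.2,"y": -3.3,"z": -5,"roll": 0},{"jaw": -1,"x": 5.7,"y": -3.1,"z": -6,"roll": 0},{"jaw": -1,"x": 5.3,"y": -2.9,"z": -6,"roll": 0},{"jaw": -1,"x": 4.4,"y": -2.4,"z": -6,"roll": 0}])

```text
time_s: 7.85
ee_pos: [0.6206, -0.2549, 0.084]
tool_rot: [0.774, 3.043, -0.0]
force: [-0.7, 0.0, 2.5]
opening: 0.207
gripper_force: 29.7
```

Emit:
play_rows(motion=[{"jaw": -1,"x": 4.4,"y": -2.4,"z": -5.5,"roll": 0},{"jaw": -1,"x": 3.5,"y": -1.9,"z": -5,"roll": 0},{"jaw": -1,"x": 0,"y": 0,"z": 0,"roll": 0},{"jaw": -1,"x": 0,"y": 0,"z": 0,"roll": 0},{"jaw": -1,"x": 0,"y": 0,"z": 0,"roll": 0}], newtons=30)

```text
time_s: 8.35
ee_pos: [0.6274, -0.2588, 0.0736]
tool_rot: [0.774, 3.045, -0.0]
force: [0.7, -0.2, -0.5]
opening: 0.205
gripper_force: 29.2
```

Emit:
play_rows(motion=[{"jaw": -1,"x": 0,"y": 0,"z": 0,"roll": 0},{"jaw": -1,"x": 0,"y": 0,"z": 10,"roll": 0},{"jaw": -1,"x": 0,"y": 0,"z": 20,"roll": 0},{"jaw": -1,"x": 0,"y": 0,"z": 20,"roll": 0},{"jaw": -1,"x": 0,"y": 0,"z": 20,"roll": 0}], newtons=60)

```text
time_s: 8.85
ee_pos: [0.6275, -0.2587, 0.1454]
tool_rot: [0.774, 3.044, -0.0]
force: [0.4, 0.3, -1.2]
opening: 0.204
gripper_force: 62.0
```

Run:
```python
from h import *
im=imaging.camera("side")[100:240,280:440]
cv2.imwrite("pics/g4.png",cv2.resize(im,None,fx=4,fy=4,interpolation=cv2.INTER_CUBIC)[:,:,::-1])
```

```text
(no output)
```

View pics/g4.png

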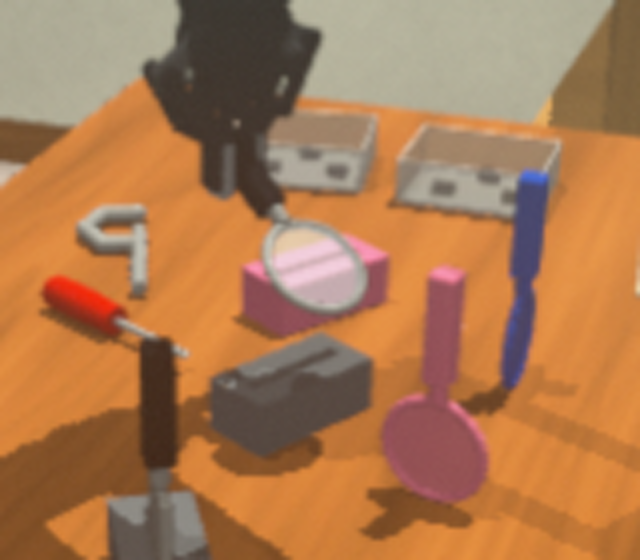

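Run:
```python
from h import *
d=np.array([.879,-.477,0]);g=np.array([.6275,-.2587,.1644])
for t in (40,45,50,55,60,65):
    r=np.radians(t); c=g-.085*(d*np.sin(r)+[0,0,np.cos(r)]); print(t,np.round(c,3),proj([c],"side").round(1),"obs 358.6,165.6")
```

```text
40 [ 0.579 -0.233  0.099] [[351.9 170.3]] obs 358.6,165.6
45 [ 0.575 -0.23   0.104] [[353.4 169.2]] obs 358.6,165.6
50 [ 0.57  -0.228  0.11 ] [[354.8 167.9]] obs 358.6,165.6
55 [ 0.566 -0.225  0.116] [[356.1 166.3]] obs 358.6,165.6
60 [ 0.563 -0.224  0.122] [[357.3 164.6]] obs 358.6,165.6
65 [ 0.56  -0.222  0.128] [[358.3 162.6]] obs 358.6,165.6
```

Emit:
play_rows(motion=[{"jaw": -1,"x": 0,"y": 0,"z": 25,"roll": 0},{"jaw": -1,"x": 0,"y": 0,"z": 35,"roll": 0},{"jaw": -1,"x": 0,"y": 0,"z": 35,"roll": 0},{"jaw": -1,"x": 0,"y": 10,"z": 20,"roll": 0},{"jaw": -1,"x": 5,"y": 30,"z": 0,"roll": 0}])

```text
time_s: 9.4
ee_pos: [0.6343, -0.2218, 0.2637]
tool_rot: [0.777, 3.034, -0.005]
force: [0.8, 0.6, -0.4]
opening: 0.204
gripper_force: 62.1
```

Emit:
play_rows(motion=[{"jaw": -1,"x": 5,"y": 40,"z": 0,"roll": 0},{"jaw": -1,"x": 5,"y": 44,"z": 0,"roll": 0},{"jaw": -1,"x": 5,"y": 44,"z": 0,"roll": 0},{"jaw": -1,"x": 5,"y": 44,"z": 0,"roll": 0},{"jaw": -1,"x": 5,"y": 44,"z": 0,"roll": 0}])

```text
time_s: 9.9
ee_pos: [0.6573, -0.001, 0.2591]
tool_rot: [0.774, 3.044, 0.0]
force: [0.0, -0.4, -0.5]
opening: 0.205
gripper_force: 62.1
```

Emit:
play_rows(motion=[{"jaw": -1,"x": 5,"y": 44,"z": 0,"roll": 0},{"jaw": -1,"x": 5,"y": 44,"z": 0,"roll": 0},{"jaw": -1,"x": 5,"y": 40,"z": 0,"roll": 0},{"jaw": -1,"x": 2.5,"y": 34,"z": 0,"roll": 0},{"jaw": -1,"x": 0,"y": 20,"z": 0,"roll": 0}])

```text
time_s: 10.4
ee_pos: [0.6748, 0.1823, 0.2588]
tool_rot: [0.771, 3.046, 0.001]
force: [0.3, -1.4, -0.7]
opening: 0.2
gripper_force: 62.1
```

Emit:
play_rows(motion=[{"jaw": -1,"x": 0,"y": 0,"z": -20,"roll": 0},{"jaw": -1,"x": 0,"y": 0,"z": -25,"roll": 0},{"jaw": -1,"x": 0,"y": 0,"z": -20,"roll": 0},{"jaw": -1,"x": 0,"y": 0,"z": -15,"roll": 0},{"jaw": -1,"x": 0,"y": 0,"z": 0,"roll": 0}])

```text
time_s: 10.9
ee_pos: [0.673, 0.1781, 0.176]
tool_rot: [-0.774, -3.04, 0.005]
force: [-0.0, -0.3, -1.4]
opening: 0.211
gripper_force: 62.2
```

Run:
```python
from h import *
s=manip.sense();print(s["ee_pos"])
t=imaging.camera("top")[160:250,160:260];v=imaging.camera("side")[200:350,200:340]
o=np.zeros((600,800,3),np.uint8);o[:360,:400]=cv2.resize(t,(400,360),interpolation=cv2.INTER_CUBIC);o[:428,400:]=cv2.resize(v,(400,428),interpolation=cv2.INTER_CUBIC)
cv2.imwrite("pics/end.png",o[:,:,::-1])
d=np.array([.879,-.477,0]);g=s["ee_pos"]+np.array([0,0,.019])
for a in (50,57,64):
    r=np.radians(a); c=g-.085*(d*np.sin(r)+[0,0,np.cos(r)]); print(a,c.round(3),((proj([c],"top")-[160,160])*4).round(),((proj([c],"side")-[200,200])*2.857+[400,0]).round())
```

```text
[0.67295348 0.17810141 0.1759634 ]
50 [0.616 0.209 0.14 ] [[131. 154.]] [[541. 143.]]
57 [0.61  0.212 0.149] [[120. 162.]] [[545. 137.]]
64 [0.606 0.215 0.158] [[109. 168.]] [[548. 128.]]
```

View pics/end.png

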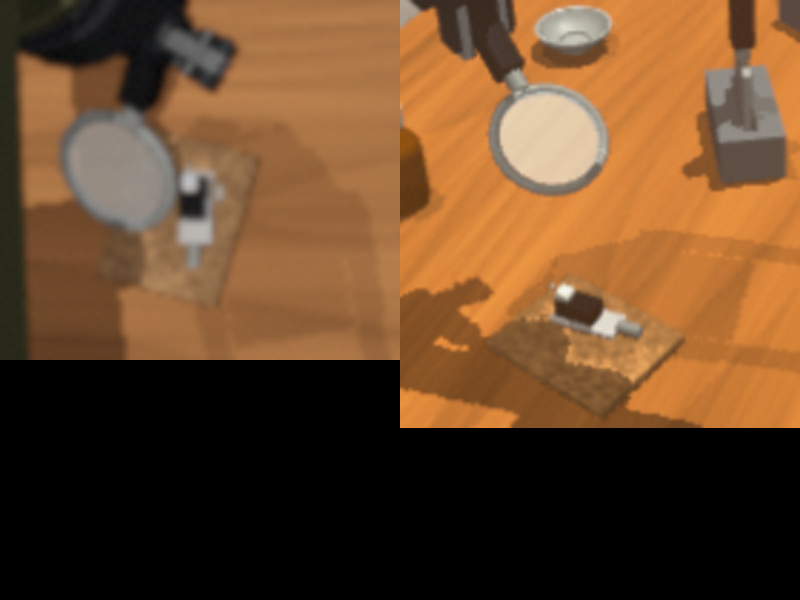

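The lens centre shows at (120,170) in the top crop and (549,140) in the side crop. That matches a lean of about 57°, with the centre near (0.606, 0.212, 0.148). I'll shift it slightly and lower it 18 mm.

Emit:
play_rows(motion=[{"jaw": -1,"x": 3,"y": 0,"z": -6,"roll": 0},{"jaw": -1,"x": 2,"y": 1,"z": -6,"roll": 0},{"jaw": -1,"x": 0,"y": 0,"z": -6,"roll": 0},{"jaw": -1,"x": 0,"y": 0,"z": 0,"roll": 0},{"jaw": -1,"x": 0,"y": 0,"z": 0,"roll": 0}])

```text
time_s: 11.5
ee_pos: [0.6798, 0.1803, 0.1604]
tool_rot: [-0.774, -3.044, 0.001]
force: [-0.3, -0.1, -0.9]
opening: 0.204
gripper_force: 62.2
```

Emit:
play_rows(motion=[{"jaw": -1,"x": 0,"y": 0,"z": 0,"roll": 0},{"jaw": -1,"x": 0,"y": 0,"z": 0,"roll": 0},{"jaw": -1,"x": 0,"y": 0,"z": 0,"roll": 0},{"jaw": -1,"x": 0,"y": 0,"z": 0,"roll": 0},{"jaw": -1,"x": 0,"y": 0,"z": 0,"roll": 0}])

```text
time_s: 12.0
ee_pos: [0.68, 0.1803, 0.1609]
tool_rot: [0.774, 3.045, 0.0]
force: [-0.3, -0.0, -0.8]
opening: 0.202
gripper_force: 62.2
```

```bash
python3 -c "
from station import manip
s=manip.sense();print(s['ee_pos'],s['gripper_force'],abs(s['qd']).max() if hasattr(s['qd'],'max') else s['qd'])
print(manip.sign_off())"
```

```text
[0.68001602 0.18030823 0.16091919] 62.17002868652344 0.0018626037659080015
the job is handed in; nothing more can be done
None
```

I handed the job in at about 12 s. The magnifier is held still in the gripper, leaned over about 57°, with the lens centre by my estimate within about 5 mm of the stylus horizontally and roughly 10 cm above it. The verdict isn't shown to me.

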